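# Walk a seized sealing insert out of its guide with a mallet

## Task

The aluminium sealing insert has seized in its steel guide: take the mallet by its handle and, with light taps on the backs of the two upright lugs in turn, walk the insert forward until both spring plungers have let go of it, keeping your hand off it until then. Lay the mallet flat back on its cork pad, then lift the insert out by its central rib and set it flat, right way up, inside the grey tray. Leave the other things on the bench where they are.

Things in the scene. Friction and masses are not known exactly. Their poses are not given: they have to be found in the camera images.
- guide: Grey painted steel guide fixed to the bench, origin on the bench. Plate 150 mm (x), y -63 to +92 mm, 10 mm thick. Two side walls (inner faces x = -58 and +58, y -17 to +85, tops 32 mm up) form a channel; the insert comes out towards +y. Plunger barrels jut out to x = -106 and +106 at y = +40, tops 30 mm up. The bench behind the insert (-y side) is clear for the mallet.
- plunger_near (a joint): Sprung plunger, -x side of the guide, pinching the insert's shoulder; m inwards: about 0 (-0.003 to 0.003) while it grips, 0.003 once it has let go. They start to slip off the shoulders when the insert has come 24 mm forward of home and are fully off at 30 mm; there is free travel to 40 mm.
- plunger_far (a joint): The same plunger on the +x side.
- lug_near (a point): Point to tap: middle of the back face (-y side) of the insert's lug at its -x side, nearer the robot. Lug 30 mm wide, 18 mm thick (y), top 66 mm above the bench; point 40 mm above the bench. x, y, z as the insert's. Starts at x = -60, y = -75 (+-4) mm in the guide's frame; free when both lugs are at y = -45 or more, free travel to -35.
- lug_far (a point): Same point on the other lug, 120 mm away at x = +60. 10 to 30 N on one lug moves it forward, the insert pivoting about the other side's plunger. When it leads the other lug by about 7 to 11 mm the insert wedges in the channel: then only tapping the other lug helps. More than 90 N is a heavy blow.
- insert_grip (a point): Centre of the insert's rib (60 mm along x, 18 mm thick in y, 22 to 64 mm above the underside), 43 mm above the underside. Insert: 0.6 kg aluminium, slab 22 mm thick, 110 mm wide with an 88 mm waist, y -50 to +80 mm of this point, rear bar 150 mm wide with the two lugs. x from near to far lug, y forward, z up. Underside 10 mm above the bench in the guide.
- mallet: The soft-faced mallet (0.26 kg), lying: origin at its underside, x along the handle towards the head, z up. 186 mm long, 48 mm high.
- mallet_grip (a point): On the axis of the mallet's wooden handle, 45 mm from the head's centre, near the balance point: a good grasp. Handle 20 mm wide (y) by 26 mm high, from x = -120 to +21 mm, with a round 48 mm knob at its end; x towards the head, y along the head's axis. 24 mm above the mallet's underside.
- mallet_head (a point): Centre of the white mallet head, a cylinder 48 mm across and 80 mm long along y: two flat faces, at y = -40 and +40 mm of this point, either may strike.
- pad: Cork pad fixed to the bench, 230 mm (x) by 150 mm (y), 3 mm thick, origin at its underside centre. The mallet starts lying on it.
- tray: Grey open tray fixed to the bench, outside 200 mm (x) by 170 mm (y) by 20 mm high, walls 6 mm, floor 6 mm thick at most; origin at its underside centre. The insert (150 by 130 mm) fits in with its long side along the tray's x, either way round. The pad and the tray may swap sides.
- solvent: Clear bottle, 60 mm across, 165 mm tall, fixed; an obstacle to leave alone. Origin at its underside, as for the other bystanders.
- jar: Capped glass jar, 64 mm across, 85 mm tall; bystander to leave alone.
- sled: Square steel friction sled, 63 x 63 x 28 mm with a stub on top, 46 mm tall in all; bystander to leave alone.
- film_roll: Cardboard roll standing on end, 90 mm across, 70 mm tall; bystander to leave alone.
- cup: White plastic cup, 72 mm across, 85 mm tall; bystander to leave alone.
- wrench: Steel wrench lying flat, 160 mm long; bystander to leave alone.
Not all that is in view belongs to the job. What is meant by the guide is not blue, and is the larger of those in its own colour.

How it is judged:
By the outcome, as a careful person would: the job done as asked, in the order asked, and still so for the second after the job is handed in, with the robot touching nothing.
It also fails if it takes over 70 s, if anything falls off the work surface, if the arm or the gripper's body presses on something with over 40 N, if the wrist force passes 120 N, or if a joint passes its speed limit or range.

## Robot

A 6-joint arm with a two-finger parallel gripper is mounted at the origin on the work surface. World frame = base frame: x ahead of the robot, y to its left, z up, the work surface at z = 0. Lengths are in m, angles in rad, forces in N, time in s.
With the tool pointing down it reaches from about 0.35 to 0.875 m from the base axis. Payload 4.2 kg.
Tool frame: the origin (TCP) lies midway between the tips of the shut fingers; the grasp point (between the pads) lies 19 mm behind it (robot.grip_depth is the distance from the TCP to the grasp point, in m); z points along the fingers, y is the line along which they close (so a half turn about z gives the same grasp; the last joint's range is limited). The gripper opens to 85 mm and grips with 20 to 120 N. Pads are 22 mm wide; open, the fingers measure 114 mm over their backs; the gripper's body (76 mm by 85 mm) begins 54 mm behind the grasp point. The pads swing forward as they close: fully open they stand 13 mm farther back than shut.
Start: joints at [1.495, 0.385, 0.008, 0, -1.194, -0.259], TCP at [0.205, 0.59, 0.231] pointing down, gripper open.
Joint ranges: [-3.14, 3.14], [-1.21, 2.06], [-1.07, 1.41], [-3.16, 2.05], [-2.99, -0.16], [-3.1, 3.1]. Speed limits (rad/s): [2.79, 2.79, 3.14, 3.14, 3.14, 3.14].

## Interface

Orientations are given as a unit quaternion [w, x, y, z].
In Python, from bench import robot, cams gives the robot as it stands. The module is installed in compiled form; this text tells all that it offers.
- The arm moves only by the shell command python3 -m creep 'ROWS' [FORCE]. ROWS is JSON, a list of rows, each a list of 3 entries, a list of its own where there are three numbers: the shift along the tool's x, y, z in cm, then the turn, a rotation vector about the tool's x, y, z in rad, then the closure, from 0 (fully open) to 1 (shut). A call has 1 to 10 rows; each row shifts and turns the commanded pose from where the row before left it, along the tool's axes as they then stand; what a row does not reach is not made up. A row lasts 1/12 s, in which the tool goes at most 41.7 mm and 7.16 degrees, less where a joint would pass 70% of its speed; a pose out of reach is approached as far as the arm can. A call is refused whole if a number of a shift passes 4.17 or a number of a turn 0.125, either way. A call with a gripper value outside its range is refused whole. The fingers move at their own pace and stop on an object; FORCE is the grip in N (left out, the last holds). Time passes only in rows, so rows that do not move let the fingers close. It gives the time, the measured TCP pose, the force, the opening and the grip force at its end, in the units of the state.
- robot.get_obs(): the state, without advancing time (a new reading comes with each control period).
- cams.grab_frame(name): name is "scene" or "top" or "wrist"; returns the picture (480x640x3 uint8, red, green, blue); there is no depth.
- cams.camera_params(name): a dict with "fovy" (degrees; the focal length in pixels is half the picture's height over the tangent of half this angle, whatever the lens; pixels are square), "cx", "cy" (the principal point, pixels), "distortion" ([k1, k2, p1, p2, k3] as OpenCV has them; the pictures are not rectified), "xyz" and "rotation" of the camera in the world; the wrist camera has in their place "mount" (4x4, takes a point from camera to tool coordinates, whose origin is the TCP and whose axes are the flange's). Camera axes: x right, y down, z forward; pixel columns grow to the right and rows downward; lengths in m; the calibration is good to about 2 mm. A picture is of the moment at which its call begins: read the wrist's pose just before it. camera_params takes no time and is no camera call.
- robot.sign_off(): hands the job in; it is judged then, once.
The state is a dict: "time": time; "joints": joint angles; "qvel": joint speeds; "joint_efforts": joint torques, N m; "eef_pos": TCP position; "eef_rot": TCP orientation; "force": force on the tool from outside, world axes, zero at the start; "moment": the same for the moment, N m; "opening": finger opening in m; "grasp_force": force on a finger pad.
Only numpy, scipy, OpenCV 4.12 (cv2) and the standard library are available. Lean on these libraries where they do the work, as an engineer would, in place of code of your own. Each camera call takes 0.05 s, during which the arm holds its last target. There are 200 camera calls.

## Working session

There is one attempt and no reset: what is moved stays moved. The work goes in short steps, Python scripts to look and compute and a shell command to move; the robot and the scene stay as the last step left them, time stands still between calls to the robot, and variables do not carry over. Pictures are saved under pics/ and viewed, at most 12 in all, crops included, and the job is handed in when it is done.

```bash
mkdir -p pics; python3 - <<'E'
from bench import robot,cams
import cv2
for n in("top","scene"):
    p=cams.camera_params(n);print(n,p)
    cv2.imwrite(f"pics/{n}0.png",cams.grab_frame(n)[:,:,::-1])
print(cams.camera_params("wrist"));o=robot.get_obs();print(o)
E
```

```text
top {'fovy': 44.151486411697185, 'cx': 318.54153063754984, 'cy': 240.0646505560364, 'distortion': array([-0.17147708,  0.        ,  0.        ,  0.        ,  0.        ]), 'xyz': array([ 0.32209418, -0.00193238,  1.24648233]), 'rotation': array([ 0.06366543, -0.70133857,  0.7084073 , -0.047223  ])}
scene {'fovy': 48.54207347457454, 'cx': 320.8597476597763, 'cy': 248.86426074939803, 'distortion': array([-0.1446061,  0.       ,  0.       ,  0.       ,  0.       ]), 'xyz': array([ 1.22133551, -0.36138154,  0.89846849]), 'rotation': array([-0.31706631,  0.7946422 ,  0.4772798 , -0.20054108])}
{'fovy': 58.79101739532149, 'cx': 320.8862038390164, 'cy': 237.89099752746307, 'distortion': array([-0.05703213,  0.        ,  0.        ,  0.        ,  0.        ]), 'mount': array([[-9.61545482e-04, -9.60650660e-01, -2.77757781e-01,
         6.98139636e-02],
       [ 9.99999524e-01, -9.69813709e-04, -1.07621986e-04,
        -6.61552089e-04],
       [-1.65986172e-04, -2.77757752e-01,  9.60651135e-01,
        -1.41356716e-01],
       [ 0.00000000e+00,  0.00000000e+00,  0.00000000e+00,
         1.00000000e+00]])}
{'time': 0.1, 'joints': array([ 1.49457050e+00,  3.85455446e-01,  6.77968343e-03, -4.29611452e-04,
       -1.19398942e+00, -2.58583900e-01]), 'qvel': array([ 0.00131896, -0.00310354,  0.0020423 ,  0.00081635,  0.00113585,
       -0.00138174]), 'joint_efforts': array([-5.99225805e-04, -3.93321776e+01,  1.88929152e+01,  4.19795930e+00,
       -2.60126559e-03,  4.64633345e-06]), 'eef_pos': array([0.20519247, 0.58981451, 0.23035311]), 'eef_rot': array([ 9.48727653e-04,  9.86006845e-01, -1.66702094e-01, -1.13750178e-04]), 'force': array([ 0.05990179,  0.14283275, -0.20116378]), 'moment': array([-0.02464521, -0.03468943,  0.01319543]), 'grasp_force': 0.0, 'opening': 0.0852964277987198}
```

View pics/top0.png

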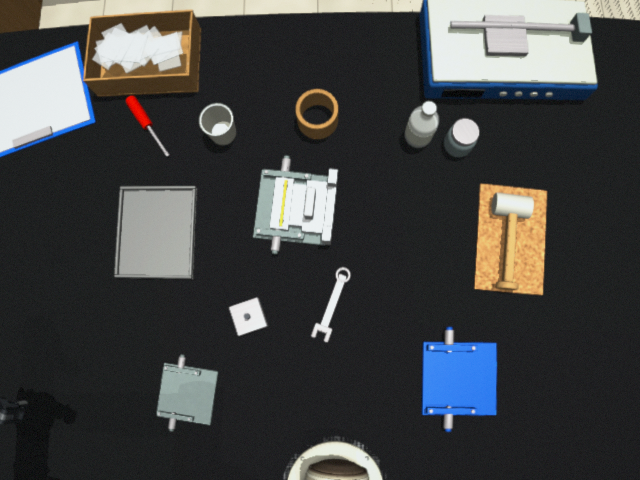

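View pics/scene0.png

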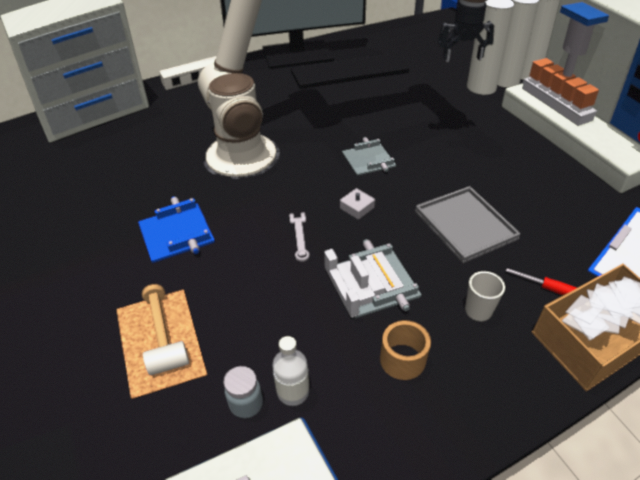

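```bash
cat > h.py <<'E'
import numpy as np, cv2
from scipy.spatial.transform import Rotation as R
from bench import robot,cams
def q(w): return R.from_quat([w[1],w[2],w[3],w[0]])
def pose():
    o=robot.get_obs(); return np.array(o["eef_pos"]),q(o["eef_rot"]),o
def cam(n,T=None):
    p=cams.camera_params(n); f=240/np.tan(np.radians(p["fovy"]/2))
    K=np.array([[f,0,p["cx"]],[0,f,p["cy"]],[0,0,1]])
    if n=="wrist":
        P,Q=T; M=p["mount"]; return K,p["distortion"],Q.as_matrix()@M[:3,:3],P+Q.as_matrix()@M[:3,3]
    return K,p["distortion"],q(p["rotation"]).as_matrix(),np.array(p["xyz"])
def cast(c,uv,z):
    K,d,Rm,t=c
    n=cv2.undistortPoints(np.array(uv,float).reshape(-1,1,2),K,d).reshape(-1,2)
    r=np.c_[n,np.ones(len(n))]@Rm.T
    return t+r*((z-t[2])/r[:,2])[:,None]
def snap(n,f):
    P,Q,o=pose(); im=cams.grab_frame(n); cv2.imwrite(f"pics/{f}.png",im[:,:,::-1]); return im,cam(n,(P,Q))
def plan(xyz,yaw):
    "tool-down target; prints turn about tool z, then world shift in tool axes after the turn (cm)"
    P,Q,o=pose(); X=Q.as_matrix()[:,0]; y0=np.arctan2(X[1],X[0]); d=(yaw-y0+np.pi/2)%np.pi-np.pi/2
    tgt=R.from_euler("z",yaw if abs((yaw-y0+np.pi)%(2*np.pi)-np.pi)<1.6 else yaw+np.pi)*R.from_euler("x",np.pi)
    D=np.array(xyz)-P
    print("now",P.round(4),"yaw",round(y0,3),"| turn first (tool rv)",(Q.inv()*tgt).as_rotvec().round(3),"| then shift cm",(tgt.inv().apply(D)*100).round(2),"| shift w/o turn",(Q.inv().apply(D)*100).round(2))
E
python3 - <<'E'
from h import *
c=cam("top")
pr=lambda s,u,z:print(s,cast(c,u,z).round(3)[:,:2].tolist())
pr("head,knob",[(514,206),(507,285)],.03)
pr("pad corners",[(479,184),(547,190),(543,295),(475,290)],.003)
pr("lugs far/near top",[(333,176),(328,240)],.066)
pr("guide corners",[(261,170),(254,238),(331,245)],.01)
pr("plungers",[(287,158),(276,251)],.025)
pr("tray",[(121,187),(196,187),(193,278),(115,277)],.02)
pr("wrench",[(343,270),(322,340)],.0)
pr("base",[(334,478)],.1)
E
```

```text
head,knob [[0.583, -0.391], [0.415, -0.366]]
pad corners [[0.639, -0.324], [0.625, -0.477], [0.395, -0.452], [0.408, -0.304]]
lugs far/near top [[0.642, -0.006], [0.509, 0.006]]
guide corners [[0.673, 0.15], [0.524, 0.163], [0.507, -0.0]]
plungers [[0.695, 0.092], [0.494, 0.115]]
tray [[0.639, 0.459], [0.636, 0.29], [0.439, 0.291], [0.441, 0.463]]
wrench [[0.455, -0.025], [0.308, 0.021]]
base [[0.047, -0.002]]
```

```bash
python3 -m creep '[[[2,1.5,0],[0,0,0],0],[[3.2,2.45,-0.1],[0,0,0],0],[[3.2,2.45,-0.1],[0,0,0],0],[[3.2,2.45,-0.1],[0,0,0],0],[[3.2,2.45,-0.1],[0,0,0],0],[[3.2,2.45,-0.1],[0,0,0],0],[[3.2,2.45,-0.1],[0,0,0],0],[[3.2,2.45,-0.1],[0,0,0],0],[[3.2,2.45,-0.1],[0,0,0],0],[[3.2,2.45,-0.1],[0,0,0],0]]' && python3 -m creep '[[[3.2,2.45,-0.1],[0,0,0],0],[[3.2,2.45,-0.1],[0,0,0],0],[[3.2,2.45,-0.1],[0,0,0],0],[[3.2,2.45,-0.1],[0,0,0],0],[[3.2,2.45,-0.1],[0,0,0],0],[[3.2,2.45,-0.1],[0,0,0],0],[[1.6,1.2,0],[0,0,-0.11],0],[[0,0,0],[0,0,-0.11],0],[[0,0,0],[0,0,0],0],[[0,0,0],[0,0,0],0]]'
python3 - <<'E'
from h import *
snap("wrist","w1"); plan([.5,-.38,.25],-.148)
E
```

```text
time: 0.93
eef_pos: [0.4192, 0.2647, 0.2402]
eef_rot: [0.0, 0.986, -0.166, -0.0]
force: [1.6, 0.7, -0.3]
opening: 0.0856
grasp_force: 0.0
time: 1.77
eef_pos: [0.5627, 0.0479, 0.2457]
eef_rot: [0.0, 0.998, -0.059, -0.001]
force: [0.3, 0.9, 0.2]
opening: 0.0859
grasp_force: 0.0
now [0.5627 0.0483 0.246 ] yaw -0.117 | turn first (tool rv) [0.    0.001 0.031] | then shift cm [ 0.12 43.29 -0.4 ] | shift w/o turn [-1.22 43.27 -0.39]
```

View pics/w1.png

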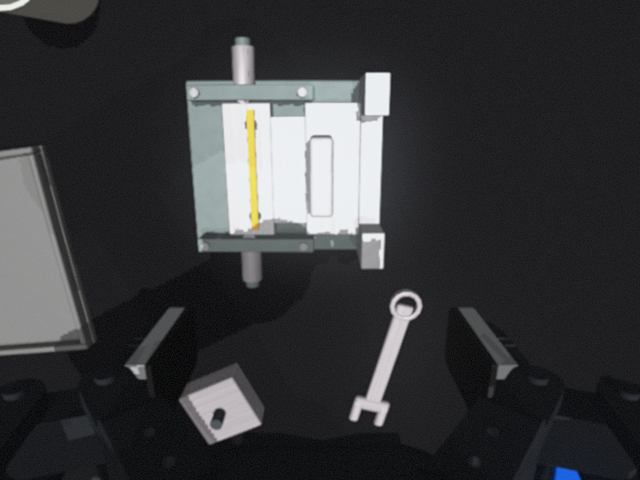

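```bash
python3 - <<'E'
from h import *
P,Q,_=pose(); c=cam("wrist",(P,Q))
pr=lambda s,u,z:print(s,cast(c,u,z).round(4)[:,:2].tolist())
pr("plungers",[(242,39),(252,286)],.022)
pr("plate -",[(187,82),(199,251)],.01)
pr("wall tops far/near",[(190,83),(313,85)],.032)
pr("far lug back edge",[(390,74),(388,115)],.066)
pr("near lug back edge",[(383,227),(384,268)],.066)
pr("rib top mid",[(321,177)],.074)
pr("insert back edge",[(382,120),(381,225)],.032)
pr("wrench",[(405,305),(370,412)],.005)
E
```

```text
plungers [[0.6984, 0.0963], [0.4886, 0.1221]]
plate - [[0.673, 0.1498], [0.5245, 0.1684]]
wall tops far/near [[0.6696, 0.1412], [0.6559, 0.0443]]
far lug back edge [[0.6548, -0.0114], [0.6267, -0.0077]]
near lug back edge [[0.5429, 0.0026], [0.5088, 0.0045]]
rib top mid [[0.5885, 0.046]]
insert back edge [[0.6227, -0.0078], [0.5354, 0.0002]]
wrench [[0.4443, -0.0201], [0.3229, 0.0245]]
```

```bash
python3 -m creep '[[[0,2,0],[0,0,0.03],0],[[-0.1,4.1,0],[0,0,0],0],[[-0.1,4.1,0],[0,0,0],0],[[-0.1,4.1,0],[0,0,0],0],[[-0.1,4.1,0],[0,0,0],0],[[0,4.1,0],[0,0,0],0],[[0,4.1,0],[0,0,0],0],[[0,4.1,0],[0,0,0],0],[[0,4.1,0],[0,0,0],0],[[0,4.1,0],[0,0,0],0]]' && python3 -m creep '[[[-2,3,0],[0,0,0],0],[[-2,1.4,0],[0,0,0],0],[[0,0,0],[0,0,0],0],[[0,0,0],[0,0,0],0]]'
python3 - <<'E'
from h import *
snap("wrist","w2"); print(pose()[0])
E
```

```text
time: 2.65
eef_pos: [0.5033, -0.337, 0.2467]
eef_rot: [0.0, 0.997, -0.072, 0.0]
force: [0.9, -0.1, -0.1]
opening: 0.0855
grasp_force: 0.0
time: 2.98
eef_pos: [0.457, -0.374, 0.2466]
eef_rot: [-0.0, 0.997, -0.074, 0.0]
force: [0.4, 0.5, 0.5]
opening: 0.0856
grasp_force: 0.0
[ 0.45783735 -0.37347655  0.24663344]
```

View pics/w2.png

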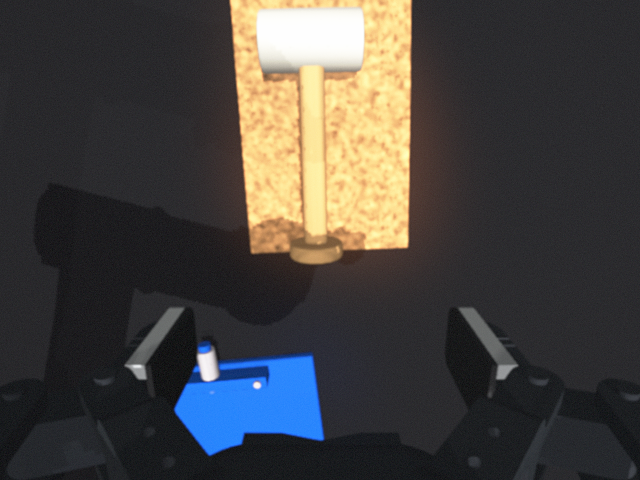

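```bash
python3 - <<'E'
from h import *
P,Q,_=pose(); c=cam("wrist",(P,Q))
h=cast(c,[(312,72),(315,236)],.04); print("handle",h.round(4).tolist()); d=h[0]-h[1]; yaw=np.arctan2(d[1],d[0]); print(yaw)
e=cast(c,[(259,40),(363,40)],.027); print("head ends",e.round(4).tolist(), np.arctan2(*(e[0]-e[1])[[1,0]])-np.pi/2)
k=cast(c,[(315,249)],.03); print("knob",k)
hd=e.mean(0); u=np.array([np.cos(yaw),np.sin(yaw),0]); g=hd-.045*u; print("head",hd,"grip",g)
# pad
print("pad",cast(c,[(250,254),(409,247)],.003).round(4).tolist())
g[2]=.027-.019; plan(g,yaw)
E
```

```text
handle [[0.5603, -0.3809, 0.04], [0.4301, -0.3636, 0.04]]
-0.1324042015416429
head ends [[0.5916, -0.3432, 0.027], [0.5795, -0.4242, 0.027]] -0.1476162562132175
knob [[ 0.4155595  -0.36122845  0.03      ]]
head [ 0.58556338 -0.38367719  0.027     ] grip [ 0.54095725 -0.3777364   0.027     ]
pad [[0.4112, -0.2976, 0.003], [0.3961, -0.4481, 0.003]]
now [ 0.4578 -0.3735  0.2466] yaw -0.146 | turn first (tool rv) [ 0.    -0.001 -0.013] | then shift cm [ 8.3  -0.68 23.86] | shift w/o turn [ 8.27 -0.79 23.87]
```

```bash
python3 -m creep '[[[2.8,-0.3,2],[0,0,0],0],[[2.8,-0.3,2.7],[0,0,0],0],[[2.7,-0.2,2.8],[0,0,0],0],[[0,0,4],[0,0,0],0],[[0,0,4],[0,0,0],0],[[0,0,3],[0,0,0],0],[[0,0,2],[0,0,0],0],[[0,0,2],[0,0,0],0],[[0,0,1.1],[0,0,0],0],[[0,0,0],[0,0,0],0]]' && python3 -m creep '[[[0,0,0],[0,0,0],0],[[0,0,0],[0,0,0],1],[[0,0,0],[0,0,0],1],[[0,0,0],[0,0,0],1],[[0,0,0],[0,0,0],1],[[0,0,0],[0,0,0],1],[[0,0,0],[0,0,0],1],[[0,0,0],[0,0,0],1]]' 100
```

```text
time: 3.87
eef_pos: [0.5403, -0.376, 0.0073]
eef_rot: [-0.001, 0.997, -0.072, -0.003]
force: [-0.8, -0.6, -0.3]
opening: 0.0854
grasp_force: 0.0
time: 4.53
eef_pos: [0.5413, -0.3784, 0.0113]
eef_rot: [0.0, 0.997, -0.072, 0.001]
force: [-0.5, 1.1, 4.4]
opening: 0.0181
grasp_force: 98.2
```

```bash
python3 -m creep '[[[0,0,-1],[0,0,0],1],[[0,0,-2],[0,0,0],1],[[0,0,-3],[0,0,0],1],[[0,0,-3],[0,0,0],1],[[-1,-2,-1],[0,0,-0.022],1],[[-1.2,-3.5,0],[0,0,0],1],[[-1.3,-3.8,0],[0,0,0],1],[[-1.3,-3.8,0],[0,0,0],1],[[-1.3,-3.8,0],[0,0,0],1],[[-1.3,-3.8,0],[0,0,0],1]]' && python3 -m creep '[[[-1.3,-3.8,0],[0,0,0],1],[[-1.3,-3.5,0],[0,0,0],1],[[-1,-2,0],[0,0,0],1],[[0,0,0],[0,0,0],1],[[0,0,0],[0,0,0],1]]'
python3 - <<'E'
from h import *
snap("wrist","w3"); plan([.467,-.062,.028],-.122)
E
```

```text
time: 5.37
eef_pos: [0.4918, -0.1618, 0.1101]
eef_rot: [-0.0, 0.998, -0.062, -0.001]
force: [0.6, 0.8, -3.4]
opening: 0.0186
grasp_force: 97.9
time: 5.78
eef_pos: [0.4683, -0.0657, 0.1105]
eef_rot: [-0.0, 0.998, -0.06, -0.0]
force: [0.3, -0.5, -3.1]
opening: 0.0184
grasp_force: 98.2
now [ 0.4688 -0.0665  0.1104] yaw -0.122 | turn first (tool rv) [-0.  0.  0.] | then shift cm [-0.23 -0.42  8.24] | shift w/o turn [-0.23 -0.42  8.24]
```

View pics/w3.png

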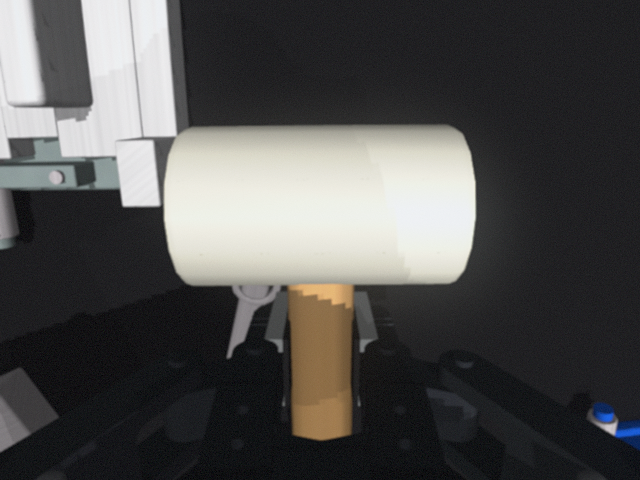

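```bash
python3 -m creep '[[[-0.2,0,2],[0,0,0],1],[[0,0,3],[0,0,0],1],[[0,0,2.2],[0,0,0],1],[[0,0,1],[0,0,0],1],[[0,-1.2,0],[0,0,0],1],[[0,-1,0],[0,0,0],1],[[0,-0.4,0],[0,0,0],1],[[0,0,0],[0,0,0],1]]'
python3 - <<'E'
from h import *
snap("wrist","w4"); print(pose()[0],pose()[2]["force"])
E
```

```text
time: 6.5
eef_pos: [0.4712, -0.0403, 0.0287]
eef_rot: [-0.0, 0.998, -0.061, 0.001]
force: [0.3, 0.4, -2.4]
opening: 0.0184
grasp_force: 98.2
[ 0.47080057 -0.04058686  0.02874893] [-0.71674048 -0.11351259 -3.03324269]
```

View pics/w4.png

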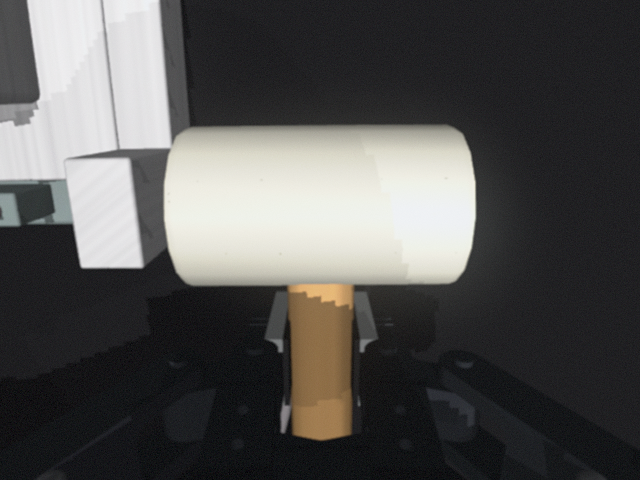

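```bash
python3 -m creep '[[[0,-0.3,0],[0,0,0],1],[[0,-0.2,0],[0,0,0],1],[[0,0,0],[0,0,0],1]]' | grep -E "pos|force|time"; python3 -m creep '[[[0,-0.2,0],[0,0,0],1],[[0,0,0],[0,0,0],1]]'| grep -E "pos|force:"; python3 -m creep '[[[0,-0.2,0],[0,0,0],1],[[0,0,0],[0,0,0],1]]'| grep -E "pos|force:"
```

```text
time: 6.8
eef_pos: [0.471, -0.0356, 0.0287]
force: [-0.3, 0.0, -2.7]
grasp_force: 98.2
eef_pos: [0.4711, -0.0336, 0.0284]
force: [0.5, -0.6, -2.1]
grasp_force: 98.2
eef_pos: [0.4709, -0.0321, 0.0284]
force: [0.3, -3.5, -1.0]
grasp_force: 98.4
```

```bash
for i in 1; do python3 -m creep '[[[0,-0.2,0],[0,0,0],1],[[0,0,0],[0,0,0],1]]'| grep -E "pos|force:"; python3 -m creep '[[[0,-0.2,0],[0,0,0],1],[[0,0,0],[0,0,0],1]]'| grep -E "pos|force:"; python3 -m creep '[[[0,-0.2,0],[0,0,0],1],[[0,0,0],[0,0,0],1]]'| grep -E "pos|force:";done
```

```text
eef_pos: [0.4703, -0.0312, 0.0283]
force: [-1.3, -8.1, 0.8]
grasp_force: 98.7
eef_pos: [0.4695, -0.03, 0.0283]
force: [-2.6, -12.1, 2.0]
grasp_force: 99.1
eef_pos: [0.4689, -0.0288, 0.0283]
force: [-3.0, -15.7, 5.3]
grasp_force: 99.4
```

```bash
python3 -m creep '[[[0,-0.3,0],[0,0,0],1],[[0,0,0],[0,0,0],1]]'| grep -E "pos|force:"; python3 -m creep '[[[0,-0.3,0],[0,0,0],1],[[0,0,0],[0,0,0],1]]'| grep -E "pos|force:"; python3 -m creep '[[[0,-0.3,0],[0,0,0],1],[[0,0,0],[0,0,0],1]]'| grep -E "pos|force:"
python3 - <<'E'
from h import *
snap("wrist","w5"); print(pose()[2]["moment"],plan([.47,-.04,.028],-.122))
E
```

```text
eef_pos: [0.4676, -0.0264, 0.0279]
force: [-4.9, -16.3, 4.7]
grasp_force: 99.9
eef_pos: [0.4664, -0.0243, 0.0277]
force: [-8.8, -17.6, 7.4]
grasp_force: 100.4
eef_pos: [0.4651, -0.0225, 0.0277]
force: [-9.2, -24.7, 10.3]
grasp_force: 101.4
now [ 0.4652 -0.0225  0.0277] yaw -0.132 | turn first (tool rv) [ 0.008  0.016 -0.01 ] | then shift cm [ 0.69  1.68 -0.03] | shift w/o turn [ 0.71  1.67 -0.03]
[-6.41131575  1.76518548 -1.21624866] None
```

View pics/w5.png

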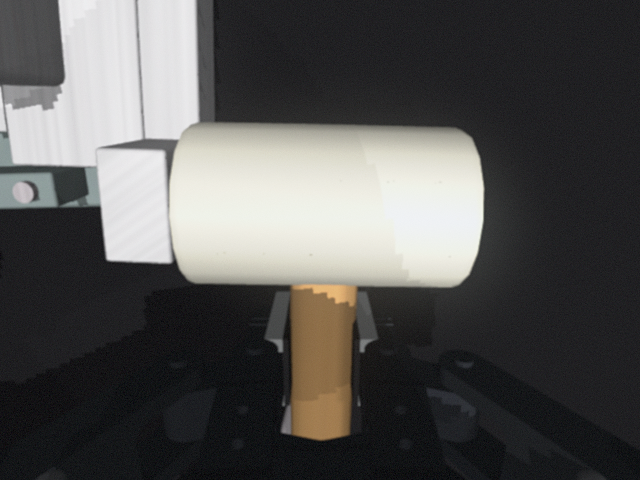

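```bash
python3 -m creep '[[[0,1,0],[0,0,0],1],[[0,2.5,0],[0,0,0],1],[[3,0,0],[0,0,0],1],[[4,0,0],[0,0,0],1],[[4,0,0],[0,0,0],1],[[1,0,0],[0,0,0],1],[[0,-0.7,0],[0,0,0],1],[[0,-0.7,0],[0,0,0],1],[[0,0,0],[0,0,0],1],[[0,0,0],[0,0,0],1]]'
python3 - <<'E'
from h import *
snap("wrist","w6"); plan([.59,-.047,.028],-.122)
E
```

```text
time: 9.02
eef_pos: [0.5885, -0.0517, 0.0281]
eef_rot: [0.0, 0.998, -0.061, -0.001]
force: [0.2, -0.6, -2.0]
opening: 0.0184
grasp_force: 98.7
now [ 0.5886 -0.0519  0.0283] yaw -0.122 | turn first (tool rv) [0.    0.001 0.   ] | then shift cm [ 0.08 -0.5   0.03] | shift w/o turn [ 0.08 -0.5   0.03]
```

View pics/w6.png

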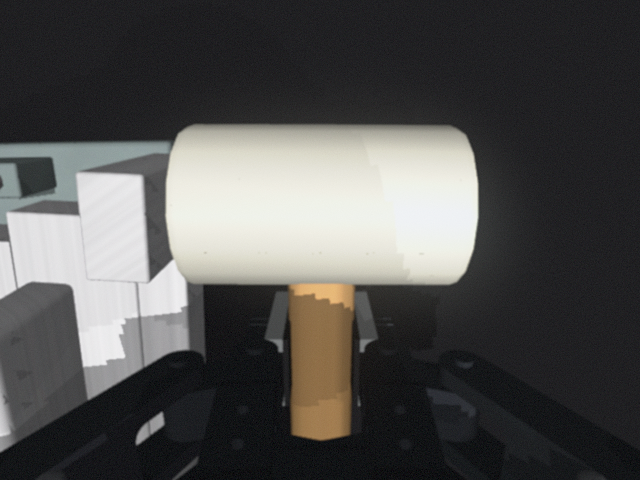

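```bash
P='pos|force: \['; python3 -m creep '[[[-0.3,-0.3,0],[0,0,0],1],[[0,-0.2,0],[0,0,0],1],[[0,0,0],[0,0,0],1]]' | grep -E "$P"; python3 -m creep '[[[0,-0.3,0],[0,0,0],1],[[0,0,0],[0,0,0],1]]'| grep -E "$P"; python3 -m creep '[[[0,-0.3,0],[0,0,0],1],[[0,0,0],[0,0,0],1]]'| grep -E "$P";python3 -m creep '[[[0,-0.3,0],[0,0,0],1],[[0,0,0],[0,0,0],1]]'| grep -E "$P";python3 -m creep '[[[0,-0.3,0],[0,0,0],1],[[0,0,0],[0,0,0],1]]'| grep -E "$P"
```

```text
eef_pos: [0.5869, -0.0467, 0.0286]
force: [0.9, -0.7, -2.9]
eef_pos: [0.587, -0.0452, 0.0286]
force: [-0.6, -4.3, -0.1]
eef_pos: [0.5876, -0.0432, 0.0286]
force: [1.0, -7.9, -1.5]
eef_pos: [0.5888, -0.0407, 0.0287]
force: [2.9, -10.2, -3.6]
eef_pos: [0.59, -0.0389, 0.0291]
force: [5.0, -15.4, -4.1]
```

```bash
P='pos|force: \['; python3 -m creep '[[[0,-0.3,0],[0,0,0],1],[[0,0,0],[0,0,0],1]]' | grep -E "$P"; python3 -m creep '[[[0,-0.3,0],[0,0,0],1],[[0,0,0],[0,0,0],1]]'| grep -E "$P"; python3 -m creep '[[[0,-0.3,0],[0,0,0],1],[[0,0,0],[0,0,0],1]]'| grep -E "$P";python3 -m creep '[[[0,-0.3,0],[0,0,0],1],[[0,0,0],[0,0,0],1]]'| grep -E "$P"
```

```text
eef_pos: [0.5917, -0.0367, 0.0295]
force: [7.4, -20.6, -3.8]
eef_pos: [0.5933, -0.0348, 0.0301]
force: [9.5, -23.7, -4.1]
eef_pos: [0.5946, -0.0327, 0.0306]
force: [10.4, -27.5, -4.1]
eef_pos: [0.5961, -0.0303, 0.031]
force: [13.9, -32.2, -4.1]
```

```bash
P='pos|force: \['; python3 -m creep '[[[0,1,0],[0,0,0],1],[[0,2,0],[0,0,0],1],[[-3,0,0],[0,0,0],1],[[-4,0,0],[0,0,0],1],[[-4,0,0],[0,0,0],1],[[-0.7,0,0],[0,0,0],1],[[0,-0.5,0],[0,0,0],1],[[0,-0.4,0],[0,0,0],1],[[0,0,0],[0,0,0],1],[[0,0,0],[0,0,0],1]]' | grep -E "$P"; python3 -m creep '[[[0,-0.3,0],[0,0,0],1],[[0,0,0],[0,0,0],1]]'| grep -E "$P"; python3 -m creep '[[[0,-0.2,0],[0,0,0],1],[[0,0,0],[0,0,0],1]]'| grep -E "$P";python3 -m creep '[[[0,-0.2,0],[0,0,0],1],[[0,0,0],[0,0,0],1]]'| grep -E "$P"
python3 - <<'E'
from h import *
plan([.471,-.0325,.028],-.122)
E
```

```text
eef_pos: [0.4731, -0.0292, 0.0286]
force: [-0.1, 0.2, -2.6]
eef_pos: [0.4727, -0.0265, 0.0282]
force: [0.3, 0.1, -2.7]
eef_pos: [0.4723, -0.0247, 0.0281]
force: [-0.5, 0.8, -2.1]
eef_pos: [0.4718, -0.0238, 0.0282]
force: [0.3, -5.4, -2.7]
now [ 0.4718 -0.0238  0.0282] yaw -0.124 | turn first (tool rv) [ 0.002  0.002 -0.002] | then shift cm [0.03 0.87 0.02] | shift w/o turn [0.03 0.87 0.02]
```

```bash
P='pos|force: \['; python3 -m creep '[[[0,-0.4,0],[0,0,0],1],[[0,0,0],[0,0,0],1]]' | grep -E "$P"; python3 -m creep '[[[0,-0.4,0],[0,0,0],1],[[0,0,0],[0,0,0],1]]'| grep -E "$P"; python3 -m creep '[[[0,-0.4,0],[0,0,0],1],[[0,0,0],[0,0,0],1]]'| grep -E "$P";python3 -m creep '[[[0,-0.4,0],[0,0,0],1],[[0,0,0],[0,0,0],1]]'| grep -E "$P";python3 -m creep '[[[0,-0.2,0],[0,0,0],1],[[0,0,0],[0,0,0],1]]'| grep -E "$P"
```

```text
eef_pos: [0.4706, -0.0207, 0.0281]
force: [-3.1, -5.7, 0.4]
eef_pos: [0.4695, -0.0176, 0.028]
force: [-4.6, -9.4, 2.1]
eef_pos: [0.4684, -0.0144, 0.0277]
force: [-5.7, -12.6, 3.3]
eef_pos: [0.4668, -0.0117, 0.0273]
force: [-8.8, -16.6, 4.8]
eef_pos: [0.466, -0.0106, 0.0272]
force: [-8.5, -21.5, 8.1]
```

```bash
P='pos|force: \['; python3 -m creep '[[[0,-0.3,0],[0,0,0],1],[[0,0,0],[0,0,0],1]]' | grep -E "$P"; python3 -m creep '[[[0,1.5,0],[0,0,0],1],[[0,2.5,0],[0,0,0],1],[[3,0,0],[0,0,0],1],[[4,0,0],[0,0,0],1],[[4,0,0],[0,0,0],1],[[0.7,0,0],[0,0,0],1],[[0,-1,0],[0,0,0],1],[[0,-0.8,0],[0,0,0],1],[[0,0,0],[0,0,0],1],[[0,0,0],[0,0,0],1]]' | grep -E "$P"; python3 -m creep '[[[0,-0.3,0],[0,0,0],1],[[0,0,0],[0,0,0],1]]'| grep -E "$P"; python3 -m creep '[[[0,-0.2,0],[0,0,0],1],[[0,0,0],[0,0,0],1]]'| grep -E "$P";python3 -m creep '[[[0,-0.2,0],[0,0,0],1],[[0,0,0],[0,0,0],1]]'| grep -E "$P"
```

```text
eef_pos: [0.4646, -0.0089, 0.027]
force: [-11.7, -24.7, 10.6]
eef_pos: [0.5873, -0.0374, 0.0282]
force: [0.3, 0.4, -3.5]
eef_pos: [0.5883, -0.0347, 0.0285]
force: [-0.8, -1.1, -2.2]
eef_pos: [0.5889, -0.0329, 0.0285]
force: [-0.1, -0.4, -3.3]
eef_pos: [0.589, -0.0315, 0.0284]
force: [-0.1, -1.7, -1.7]
```

```bash
P='pos|force: \['; python3 -m creep '[[[0,-0.4,0],[0,0,0],1],[[0,0,0],[0,0,0],1]]' | grep -E "$P"; python3 -m creep '[[[0,-0.4,0],[0,0,0],1],[[0,0,0],[0,0,0],1]]'| grep -E "$P"; python3 -m creep '[[[0,-0.4,0],[0,0,0],1],[[0,0,0],[0,0,0],1]]'| grep -E "$P";python3 -m creep '[[[0,-0.4,0],[0,0,0],1],[[0,0,0],[0,0,0],1]]'| grep -E "$P";python3 -m creep '[[[0,-0.3,0],[0,0,0],1],[[0,0,0],[0,0,0],1]]'| grep -E "$P"
```

```text
eef_pos: [0.5893, -0.0289, 0.0285]
force: [-0.3, -5.2, -1.6]
eef_pos: [0.5905, -0.0259, 0.0286]
force: [3.8, -11.4, -4.1]
eef_pos: [0.5916, -0.021, 0.0287]
force: [1.3, -5.0, -1.5]
eef_pos: [0.5914, -0.0167, 0.0286]
force: [1.4, -4.8, -1.3]
eef_pos: [0.592, -0.0124, 0.0285]
force: [0.9, -3.6, -1.1]
```

```bash
P='pos|force: \['; python3 -m creep '[[[0,1.5,0],[0,0,0],1],[[0,2.5,0],[0,0,0],1],[[-3,0,0],[0,0,0],1],[[-4,0,0],[0,0,0],1],[[-4,0,0],[0,0,0],1],[[-0.7,0,0],[0,0,0],1],[[0,-1,0],[0,0,0],1],[[0,-0.8,0],[0,0,0],1],[[0,0,0],[0,0,0],1],[[0,0,0],[0,0,0],1]]' | grep -E "$P"; python3 -m creep '[[[0,-0.3,0],[0,0,0],1],[[0,0,0],[0,0,0],1]]'| grep -E "$P"; python3 -m creep '[[[0,-0.2,0],[0,0,0],1],[[0,0,0],[0,0,0],1]]'| grep -E "$P";python3 -m creep '[[[0,-0.2,0],[0,0,0],1],[[0,0,0],[0,0,0],1]]'| grep -E "$P";python3 -m creep '[[[0,-0.2,0],[0,0,0],1],[[0,0,0],[0,0,0],1]]'| grep -E "$P"
```

```text
eef_pos: [0.4741, -0.0191, 0.0285]
force: [-0.3, -0.2, -2.9]
eef_pos: [0.4737, -0.0166, 0.0282]
force: [0.1, -0.8, -2.9]
eef_pos: [0.4735, -0.0148, 0.0282]
force: [-0.2, 0.4, -3.2]
eef_pos: [0.4737, -0.0128, 0.0283]
force: [0.7, -0.3, -2.3]
eef_pos: [0.4739, -0.0107, 0.0283]
force: [-0.1, -0.3, -2.8]
```

```bash
P='pos|force: \['; python3 -m creep '[[[0,-0.3,0],[0,0,0],1],[[0,0,0],[0,0,0],1]]' | grep -E "$P"; python3 -m creep '[[[0,-0.3,0],[0,0,0],1],[[0,0,0],[0,0,0],1]]'| grep -E "$P"; python3 -m creep '[[[0,-0.3,0],[0,0,0],1],[[0,0,0],[0,0,0],1]]'| grep -E "$P";python3 -m creep '[[[0,-0.2,0],[0,0,0],1],[[0,0,0],[0,0,0],1]]'| grep -E "$P"
```

```text
eef_pos: [0.4744, -0.0076, 0.0284]
force: [-0.2, 0.1, -2.6]
eef_pos: [0.4748, -0.0046, 0.0284]
force: [0.5, 0.5, -1.3]
eef_pos: [0.4744, -0.002, 0.0282]
force: [-0.8, -1.0, -2.8]
eef_pos: [0.4744, -0.0002, 0.0281]
force: [-0.5, -2.3, -2.9]
```

```bash
P='pos|force: \['; python3 -m creep '[[[0,-0.2,0],[0,0,0],1],[[0,0,0],[0,0,0],1]]' | grep -E "$P"; python3 -m creep '[[[0,-0.2,0],[0,0,0],1],[[0,0,0],[0,0,0],1]]'| grep -E "$P"; python3 -m creep '[[[0,1.5,0],[0,0,0],1],[[0,3,0],[0,0,0],1],[[0,2,-3],[0,0,0],1],[[0,0,-4],[0,0,0],1],[[0,0,-2],[0,0,0],1],[[0,0,0],[0,0,0],1],[[0,0,0],[0,0,0],1]]' | grep -E "$P|time"
python3 - <<'E'
from h import *
im,c=snap("wrist","w7"); snap("top","t7")
a=cv2.imread("pics/w7.png"); b=cv2.imread("pics/t7.png")
b=cv2.resize(b[140:260,220:360],None,fx=3.4,fy=3.4,interpolation=cv2.INTER_CUBIC)
a=cv2.resize(a[:,:320],None,fx=.85,fy=.85)
m=np.zeros((408,272+476,3),np.uint8); m[:,:272]=a[:408]; m[:,272:]=b[:408,:476]; cv2.imwrite("pics/m7.png",m)
plan([.5413,-.3784,.0113],-.144)
E
```

```text
eef_pos: [0.475, 0.0019, 0.0281]
force: [-1.3, -2.3, -3.3]
eef_pos: [0.4754, 0.004, 0.0282]
force: [-0.8, -2.1, -3.4]
time: 18.23
eef_pos: [0.4693, -0.06, 0.1197]
force: [-0.7, -0.3, -2.2]
now [ 0.4671 -0.0602  0.1174] yaw -0.123 | turn first (tool rv) [-0.     0.001  0.021] | then shift cm [11.91 30.42 10.61] | shift w/o turn [11.27 30.67 10.59]
```

View pics/m7.png

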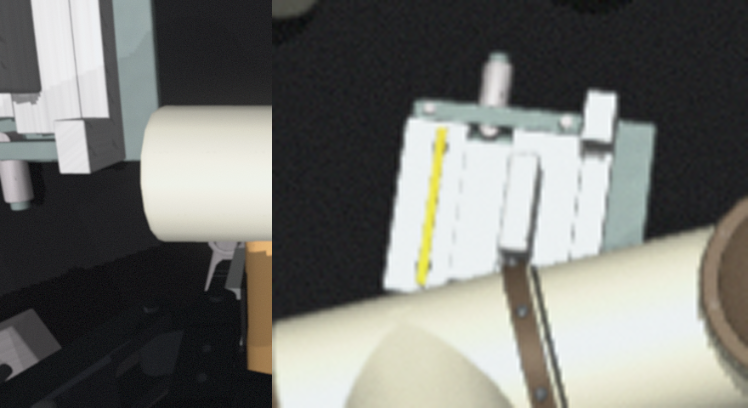

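```bash
P='pos|rot|force: \['; python3 -m creep '[[[0,2,0],[0,0,0.021],1],[[1.3,3.5,0],[0,0,0],1],[[1.3,3.7,0],[0,0,0],1],[[1.3,3.7,0],[0,0,0],1],[[1.3,3.7,0],[0,0,0],1],[[1.3,3.7,0],[0,0,0],1],[[1.3,3.7,0],[0,0,0],1],[[1.3,3.2,0],[0,0,0],1],[[1.3,2,0],[0,0,0],1],[[1.3,1.2,0],[0,0,0],1]]' | grep -E "$P"; python3 -m creep '[[[0,0,2],[0,0,0],1],[[0,0,3],[0,0,0],1],[[0,0,2.5],[0,0,0],1],[[0,0,1],[0,0,0],1],[[0,0,0],[0,0,0],1],[[0,0,0],[0,0,0],1]]' | grep -E "$P"
python3 - <<'E'
from h import *
plan([.5413,-.3784,.0113],-.144)
E
```

```text
eef_pos: [0.5394, -0.3804, 0.115]
eef_rot: [-0.001, 0.997, -0.073, -0.002]
force: [-0.4, 0.1, -2.6]
eef_pos: [0.5403, -0.3781, 0.0322]
eef_rot: [-0.0, 0.997, -0.071, -0.001]
force: [0.3, -0.6, -2.5]
now [ 0.5403 -0.3781  0.0322] yaw -0.143 | turn first (tool rv) [0.    0.002 0.001] | then shift cm [0.1  0.02 2.09] | shift w/o turn [0.11 0.02 2.09]
```

```bash
P='pos|rot|force: \[|open'; python3 -m creep '[[[0,0,1],[0,0,0],1],[[0,0,0.5],[0,0,0],1],[[0,0,0.3],[0,0,0],1],[[0,0,0.2],[0,0,0],1],[[0,0,0],[0,0,0],1]]' | grep -E "$P"; python3 -m creep '[[[0,0,0.1],[0,0,0],1],[[0,0,0],[0,0,0],1]]' | grep -E "$P"
```

```text
eef_pos: [0.5403, -0.3782, 0.0133]
eef_rot: [-0.0, 0.997, -0.072, -0.0]
force: [0.2, 0.4, -2.3]
opening: 0.0185
eef_pos: [0.5405, -0.3783, 0.0126]
eef_rot: [0.0, 0.997, -0.072, 0.0]
force: [-0.8, -0.1, -2.2]
opening: 0.0187
```

```bash
P='pos|rot|force: \[|open'; python3 -m creep '[[[0,0,0.1],[0,0,0],1],[[0,0,0],[0,0,0],1],[[0,0,0],[0,0,0],0.6],[[0,0,0],[0,0,0],0.3],[[0,0,0],[0,0,0],0],[[0,0,0],[0,0,0],0],[[0,0,0],[0,0,0],0],[[0,0,0],[0,0,0],0]]' | grep -E "$P"; python3 -m creep '[[[0,0,-1],[0,0,0],0],[[0,0,-3],[0,0,0],0],[[0,0,-4],[0,0,0],0],[[0,0,-4],[0,0,0],0],[[0,0,-4],[0,0,0],0],[[-3,0,-3],[0,0,0],0],[[-3,-1,-3],[0,0,0],0],[[0,-4,0],[0,0,0],0],[[0,-4,0],[0,0,0],0],[[0,-4,0],[0,0,0],0]]' | grep -E "$P"
python3 -m creep '[[[0.3,-4,0],[0,0,-0.021],0],[[0.8,-4,0],[0,0,0],0],[[0.8,-4,0],[0,0,0],0],[[0.8,-4,0],[0,0,0],0],[[0.8,-4,0],[0,0,0],0],[[0.8,-4,0],[0,0,0],0],[[0.8,-3.5,0],[0,0,0],0],[[0,-2,0],[0,0,0],0],[[0,0,0],[0,0,0],0],[[0,0,0],[0,0,0],0]]'
python3 - <<'E'
from h import *
im,c=snap("wrist","w8"); snap("top","t8"); np.save("c8.npy",np.array(c,dtype=object),allow_pickle=True)
a=cv2.imread("pics/w8.png"); b=cv2.imread("pics/t8.png")
b=cv2.resize(b[170:310,460:560],None,fx=1.5,fy=1.5,interpolation=cv2.INTER_CUBIC)
a[480-210:,640-150:]=b[:210,:150]; cv2.imwrite("pics/m8.png",a)
E
```

```text
eef_pos: [0.5405, -0.3783, 0.0115]
eef_rot: [0.0, 0.997, -0.072, 0.0]
force: [0.1, 0.2, 0.0]
opening: 0.0853
eef_pos: [0.5008, -0.2409, 0.2314]
eef_rot: [0.0, 0.997, -0.073, 0.002]
force: [0.4, -0.5, -0.4]
opening: 0.0854
time: 22.58
eef_pos: [0.5889, 0.0457, 0.2299]
eef_rot: [0.0, 0.998, -0.06, 0.0]
force: [0.3, -1.1, 0.3]
opening: 0.0854
grasp_force: 0.0
```

View pics/m8.png

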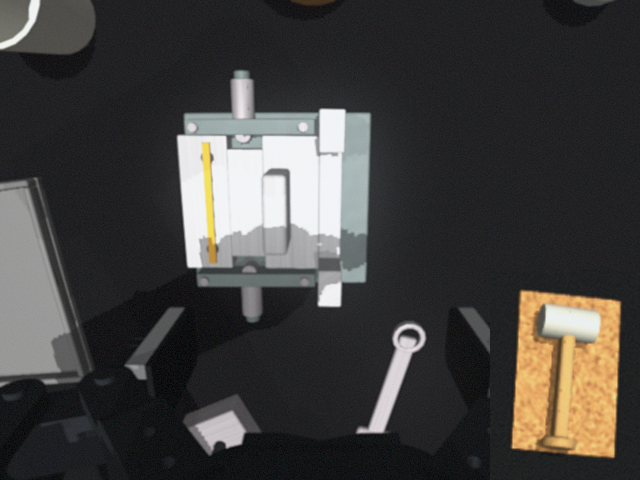

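```bash
python3 - <<'E'
from h import *
c=np.load("c8.npy",allow_pickle=True)
pr=lambda s,u,z:print(s,cast(c,u,z).round(4)[:,:2].tolist())
pr("rib top corners L far/near",[(264,174),(264,253)],.074)
pr("rib top corners R far/near",[(287,174),(287,253)],.074)
pr("rib mid",[(275,213)],.074)
a=cast(c,[(344,131),(340,285)],.066);print(a.round(4).tolist()); d=a[0]-a[1]; y=np.arctan2(d[1],d[0]); print(y)
m=a.mean(0)+.05*np.array([-np.sin(y),np.cos(y),0]); print("grip from lugs",m)
pr("yellow",[(206,143),(213,262)],.032)
P,Q,_=pose(); plan([m[0],m[1],.053-.019],y)
E
```

```text
rib top corners L far/near [[0.624, 0.0822], [0.5667, 0.0913]]
rib top corners R far/near [[0.622, 0.0662], [0.5647, 0.0745]]
rib mid [[0.5955, 0.0787]]
[[0.6459, 0.0233, 0.066], [0.5315, 0.0386, 0.066]]
-0.1336022153604224
grip from lugs [0.59537081 0.0805045  0.066     ]
yellow [[0.6489, 0.1299], [0.5511, 0.143]]
now [0.5886 0.044  0.2299] yaw -0.123 | turn first (tool rv) [ 0.   -0.    0.01] | then shift cm [ 0.18 -3.71 19.59] | shift w/o turn [ 0.22 -3.71 19.59]
```

```bash
P='pos|rot|force|open'; python3 -m creep '[[[0.2,-1.8,2],[0,0,0.01],0],[[0,-1.8,3.3],[0,0,0],0],[[0,0,4],[0,0,0],0],[[0,0,4],[0,0,0],0],[[0,0,3],[0,0,0],0],[[0,0,2],[0,0,0],0],[[0,0,1],[0,0,0],0],[[0,0,0],[0,0,0],0],[[0,0,0],[0,0,0],0]]' | grep -E "$P"; python3 -m creep '[[[0,0,0],[0,0,0],0.5],[[0,0,0],[0,0,0],1],[[0,0,0],[0,0,0],1],[[0,0,0],[0,0,0],1],[[0,0,0],[0,0,0],1],[[0,0,0],[0,0,0],1],[[0,0,0],[0,0,0],1]]' 80 | grep -E "$P"
python3 - <<'E'
from h import *
c=cam("top"); 
q4=cast(c,[(121,187),(196,187),(193,278),(115,277)],.02); print(q4.mean(0))
E
```

```text
eef_pos: [0.5962, 0.0794, 0.0373]
eef_rot: [-0.0, 0.998, -0.067, 0.001]
force: [-0.5, 0.1, 0.3]
opening: 0.0855
grasp_force: 0.0
eef_pos: [0.5958, 0.0801, 0.0372]
eef_rot: [0.0, 0.998, -0.066, 0.0]
force: [-1.1, -0.0, 4.1]
opening: 0.0169
grasp_force: 79.6
[0.5388108 0.3755087 0.02     ]
```

```bash
P='pos|rot|force|open'; python3 -m creep '[[[0,0,-0.3],[0,0,0],1],[[0,0,-0.5],[0,0,0],1],[[0,0,-0.8],[0,0,0],1],[[0,0,-0.8],[0,0,0],1],[[0,0,-0.8],[0,0,0],1],[[0,0,-1.2],[0,0,0],1],[[0,0,-2],[0,0,0],1],[[0,0,-3],[0,0,0],1],[[0,0,-2],[0,0,0],1],[[0,0,0],[0,0,0],1]]' | grep -E "$P"
python3 - <<'E'
from h import *
c=cam("wrist",(np.array([.5627,.0483,.246]),R.from_euler("z",-.117)*R.from_euler("x",np.pi)))
w=cast(c,[(43,147),(93,347)],.02); print(w.round(4).tolist())
d=w[0]-w[1]; y=np.arctan2(d[1],d[0]); n=np.array([-np.sin(y),np.cos(y),0]); print(y,np.linalg.norm(d),w.mean(0)+.085*n)
g=w.mean(0)+.07*n; g[2]=.16; plan(g,-.005)
E
```

```text
eef_pos: [0.5989, 0.081, 0.1566]
eef_rot: [-0.002, 0.998, -0.066, 0.006]
force: [1.3, 0.3, -5.4]
opening: 0.0169
grasp_force: 78.8
[[0.6368, 0.2833, 0.02], [0.4415, 0.291, 0.02]]
-0.039172381557811435 0.1954211846975619 [0.54249051 0.37210592 0.02      ]
now [0.5989 0.081  0.1566] yaw -0.132 | turn first (tool rv) [-0.004 -0.011 -0.127] | then shift cm [ -5.84 -27.58  -0.34] | shift w/o turn [ -9.27 -26.62  -0.32]
```

```bash
P='pos|rot|force|open'; python3 -m creep '[[[0,0,0],[0,0,-0.056],1],[[0,0,0],[0,0,-0.056],1],[[-0.8,-2.5,0],[0,0,0],1],[[-0.9,-3.5,0],[0,0,0],1],[[-0.9,-4,0],[0,0,0],1],[[-0.9,-4,0],[0,0,0],1],[[-0.9,-4,0],[0,0,0],1],[[-0.9,-4,0],[0,0,0],1],[[-0.8,-3.5,0],[0,0,0],1],[[-0.4,-2.2,0],[0,0,0],1]]' | grep -E "$P"; python3 -m creep '[[[0,0,0],[0,0,0],1],[[0,0,0],[0,0,0],1]]' | grep -E "$P"
python3 - <<'E'
from h import *
im,c=snap("wrist","w9"); snap("top","t9")
a=cv2.imread("pics/w9.png"); b=cv2.imread("pics/t9.png")
b=cv2.resize(b[150:300,90:240],None,fx=3,fy=3,interpolation=cv2.INTER_CUBIC)
a=cv2.resize(a[:,0:560],None,fx=.6,fy=.6)
m=np.zeros((450,786,3),np.uint8); m[:288,:336]=a; m[:,336:]=b; cv2.imwrite("pics/m9.png",m)
plan([.54,.359,.08],-.02)
E
```

```text
eef_pos: [0.5344, 0.3618, 0.1487]
eef_rot: [-0.0, 1.0, -0.009, -0.001]
force: [0.8, -0.9, -6.3]
opening: 0.0173
grasp_force: 79.5
eef_pos: [0.5348, 0.3593, 0.1484]
eef_rot: [0.001, 1.0, -0.009, -0.001]
force: [0.4, -0.2, -6.7]
opening: 0.0169
grasp_force: 79.7
now [0.5355 0.3574 0.149 ] yaw -0.021 | turn first (tool rv) [ 0.002  0.002 -0.001] | then shift cm [ 0.44 -0.17  6.9 ] | shift w/o turn [ 0.46 -0.19  6.9 ]
```

View pics/m9.png

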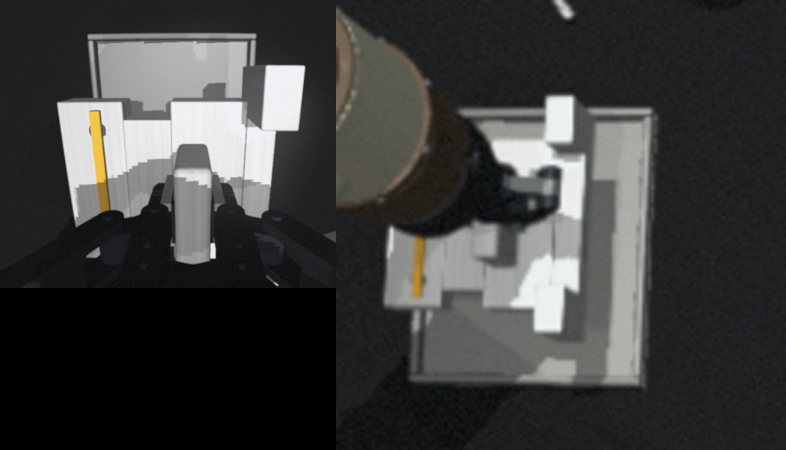

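```bash
python3 - <<'E'
from h import *
P,Q,_=pose(); c=cam("wrist",(P,Q))
w=cast(c,[(148,60),(427,60)],.02); print(w.round(4).tolist())
d=w[0]-w[1]; y=np.arctan2(d[1],d[0])-np.pi/2; print(y,np.linalg.norm(d)); ctr=w.mean(0)-.1*np.array([np.cos(y),np.sin(y),0]); print("centre",ctr)
E
```

```text
[[0.6405, 0.4592, 0.02], [0.6362, 0.2924, 0.02]]
-0.025780353970945136 0.16690642149017054
centre [0.53835181 0.37839152 0.02      ]
```

```bash
P='pos|rot|force: \[|open'; python3 -m creep '[[[0.35,-0.35,1],[0,0,0],1],[[0,0,2.5],[0,0,0],1],[[0,0,2.5],[0,0,0],1],[[0,0,2],[0,0,0],1],[[0,0,1.5],[0,0,0],1],[[0,0,1],[0,0,0],1],[[0,0,0],[0,0,0],1],[[0,0,0],[0,0,0],1]]' | grep -E "$P"
```

```text
eef_pos: [0.5403, 0.3612, 0.0451]
eef_rot: [0.0, 1.0, -0.011, -0.0]
force: [0.4, 0.1, -5.9]
opening: 0.0173
```

```bash
P='pos|force: \['; python3 -m creep '[[[0,0,0.5],[0,0,0],1],[[0,0,0.4],[0,0,0],1],[[0,0,0],[0,0,0],1]]' | grep -E "$P"; python3 -m creep '[[[0,0,0.2],[0,0,0],1],[[0,0,0],[0,0,0],1]]' | grep -E "$P"; python3 -m creep '[[[0,0,0.15],[0,0,0],1],[[0,0,0],[0,0,0],1]]' | grep -E "$P"
```

```text
eef_pos: [0.5397, 0.3617, 0.0364]
force: [-0.4, 0.6, -7.6]
eef_pos: [0.5399, 0.3619, 0.0345]
force: [-0.9, -0.4, -6.6]
eef_pos: [0.5401, 0.3622, 0.0333]
force: [0.4, -0.8, -6.6]
```

```bash
P='pos|force: \['; python3 -m creep '[[[0,0,0.15],[0,0,0],1],[[0,0,0],[0,0,0],1]]' | grep -E "$P"; python3 -m creep '[[[0,0,0.15],[0,0,0],1],[[0,0,0],[0,0,0],1]]' | grep -E "$P"
```

```text
eef_pos: [0.5401, 0.3622, 0.0333]
force: [-2.6, -1.2, 3.4]
eef_pos: [0.5401, 0.3622, 0.0332]
force: [-6.2, -1.8, 10.5]
```

```bash
P='pos|force: \[|open|time'; python3 -m creep '[[[0,0,-0.2],[0,0,0],1],[[0,0,0],[0,0,0],0.7],[[0,0,0],[0,0,0],0.4],[[0,0,0],[0,0,0],0],[[0,0,0],[0,0,0],0],[[0,0,0],[0,0,0],0],[[0,0,0],[0,0,0],0]]' | grep -E "$P"; python3 -m creep '[[[0,0,-1],[0,0,0],0],[[0,0,-3],[0,0,0],0],[[0,0,-4],[0,0,0],0],[[0,0,-4],[0,0,0],0],[[0,0,-4],[0,0,0],0],[[-4,0,-2],[0,0,0],0],[[-4,0,0],[0,0,0],0],[[0,0,0],[0,0,0],0],[[0,0,0],[0,0,0],0]]' | grep -E "$P"
python3 - <<'E'
from h import *
snap("wrist","w10")
a=cv2.imread("pics/w10.png"); 
b=cv2.inRange(a,(190,190,190),(255,255,255)); print(cv2.boundingRect(b))
im,c=snap("top","t10"); 
d=cv2.absdiff(cv2.imread("pics/t10.png"),cv2.imread("pics/top0.png")).max(2)
# bystander patches unchanged?
for n,(u,v) in dict(solvent=(421,125),jar=(462,138),sled=(248,317),roll=(317,114),cup=(217,123),wrench=(333,305),mallet=(512,240)).items(): print(n,(d[v-22:v+22,u-22:u+22]>60).sum())
E
```

```text
time: 28.12
eef_pos: [0.5401, 0.362, 0.0319]
force: [0.1, -0.4, -0.6]
opening: 0.0835
time: 28.87
eef_pos: [0.4611, 0.3635, 0.2125]
force: [-0.4, -0.2, -0.3]
opening: 0.0856
(210, 0, 430, 430)
solvent 0
jar 0
sled 0
roll 0
cup 0
wrench 0
mallet 32
```

View pics/w10.png

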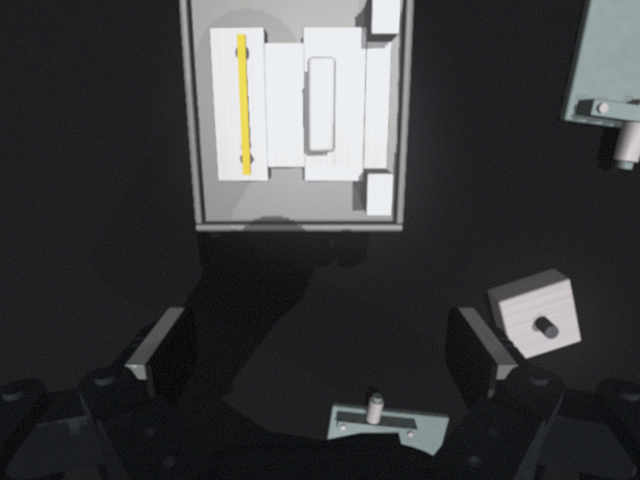

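The picture shows the insert lying flat and right way up inside the tray (slab from about (212,27) to (390,215)), with clear margins to the walls.

```bash
python3 -c "
from bench import robot
print(robot.sign_off())"
```

```text
the job is handed in; nothing more can be done
None
```

The job is handed in at about 29 s: I tapped the insert free of both plungers with at most about 35 N at the wrist, laid the mallet flat back on its cork pad, and set the insert flat and right way up in the grey tray. A before-and-after picture comparison showed no change at the bystanders.

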